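Find and mark the tight spot of a linear guide

ROBOT

A 7-joint arm with a two-finger parallel gripper is mounted at the origin on the work surface. World frame = base frame: x ahead of the robot, y to its left, z up, the work surface at z = 0. Lengths are in m, angles in rad, forces in N, time in s.
With the tool pointing down it reaches from about 0.35 to 0.775 m from the base axis. Payload 3.1 kg.
Tool frame: the origin (TCP) lies at the very end of the fingers, on their centre line; the grasp point (between the pads) lies 19 mm behind it; x points along the fingers, y is the direction in which the jaws open and shut, and the axes are right-handed (so a half turn about x gives the same grasp; the last joint's range is limited). The gripper opens to 85 mm and grips with 20 to 120 N. Pads are 22 mm wide; open, the fingers measure 114 mm over their backs; the gripper's body (76 mm by 85 mm) begins 54 mm behind the grasp point. The pads swing forward as they close: fully open they stand 13 mm farther back than shut.
Start: joints at [-1.229, 0.311, 0.014, 1.512, -0.004, 1.319, -0.027], TCP at [0.206, 0.51, 0.231] pointing down, gripper open.
Joint ranges: [-2.7, 2.7], [-0.3, 1.91], [-1.27, 1.3], [0.12, 2.57], [-1.44, 4.58], [0.2, 2.03], [-3.05, 3.05]. Speed limits (rad/s): [2.79, 2.79, 3.14, 3.14, 3.14, 3.14, 3.14].

INTERFACE

Orientations are given as a rotation vector (axis times angle).
In Python, from rig import manip gives the robot as it stands.
- The arm moves only by the tool servo_tool, never from a script. Its argument "commands" is a list that holds one entry, the list of rows, each a list of 7 numbers: the shift along the tool's x, y, z in units of 50 mm (1.0 is 50 mm), then the turn, a rotation vector about the tool's x, y, z in units of 6 degrees (1.0 is 6 degrees), then the finger opening in mm, from 0 to 85.4. In form: [[[x, y, z, ax, ay, az, grip], ...]]. A call has 1 to 8 rows; each row shifts and turns the pose as measured when the row begins, along the tool's axes as they then stand; what a row does not reach is not made up. A row lasts 1/10 s, in which the tool goes at most 50 mm and 8.59 degrees, less where a joint would pass 70% of its speed; a pose out of reach is approached as far as the arm can. A call is refused whole if a number of a shift passes 1 or a number of a turn 1, either way. A call with a gripper value outside its range is refused whole. The fingers move at their own pace and stop on an object; the grip force is fixed at half the most. Time passes only in rows, so rows that do not move let the fingers close. It gives the time, the measured TCP pose, the force and the opening at its end, in the units of the state.
- manip.read_state(): the state, without advancing time (a new reading comes with each control period).
- manip.read_camera(name): name is "scene" or "side" or "wrist"; returns the picture (384x512x3 uint8, red, green, blue); there is no depth.
- manip.camera_info(name): a dict with "intrinsics" (3x3 intrinsics, pixels), "R" (3x3) and "t" (3): a world point X has camera coordinates R X + t. Camera axes: x right, y down, z forward; pixel columns grow to the right and rows downward; lengths in m; the calibration is good to about 2 mm. A picture is of the moment at which its call begins: read the wrist's pose just before it. camera_info takes no time and is no camera call; for the wrist camera it gives the pose at the moment of the call.
- manip.hand_in(): hands the job in, once; it reports no verdict.
The state is a dict: "clock": time; "joint_positions": joint angles; "joint_vel": joint speeds; "tau": joint torques, N m; "eef_pos": TCP position; "ee_rot": TCP orientation; "contact_force": force on the tool from outside, world axes, zero at the start; "ft_torque": the same for the moment, N m; "gripper_width": opening from 0.0 (shut) to 1.0 (fully open).
Only numpy, scipy, OpenCV 4.12 (cv2) and the standard library are available. Lean on these libraries where they do the work, as an engineer would, in place of code of your own. Each camera call takes 0.05 s, during which the arm holds its last target. There are 200 camera calls.

TASK

Somewhere along its track the carriage of this guide binds, and the fitter needs the place marked. Take the carriage by its sprung black grip and slide it slowly along until it binds, the carriage driving the loose brass pointer ahead of it; keep it pressed there for a moment so that the spring of the grip clearly gives (about 6 mm) without ever running to its stop, then back the carriage off about 30 mm and let go. The pointer must stay behind to mark the spot: move it only with the carriage, never with the gripper, and leave the things lying around alone.

Things in the scene. Friction and masses are not known exactly. Their poses are not given: they have to be found in the camera images.
- rail: Linear guide fixed to the bench: steel base 150 x 560 x 12 mm with guide bar, pointer groove and a low block (34 mm high) at each end. Origin at bench height, 35 mm towards -y of the base's centre. y runs along the track, +y the way the carriage must be pushed; x level across it; z up. Guide bar at x = -20 mm, groove at x = +45 mm
- carriage: Grey carriage, 72 mm across, 90 mm along the track, top 42 mm high, cheeks at its ends to 50 mm. Origin under its centre at bench height, axes like the rail's. Starts at y = -175 to +45 mm in the rail's frame. Runs with about 3 N drag and stays where left. The unseen tight spot, different each time, stops it dead with its centre at rail y = +85 to +205 mm, before the end block
- grip_center (a point): Centre of the upright black grip on the carriage: 24 mm across the track, 22 mm along it, from 54 to 100 mm above the bench; this point is 80 mm above the bench, mid-carriage when the spring is relaxed; axes like the rail's. Free on all sides; can be pinched from above, across the track or along it
- grip (a joint): How far the grip is shifted on the carriage along the track against its centring spring, in m: 0 relaxed, positive when pushed to the rail's +y. The spring takes 2 N per mm; its stops are at 12 mm either way. When running freely it reads about 1.5 mm
- carriage_nose (a point): Middle of the flat front (+y) face of the small steel nose at the carriage's side that drives the pointer, 27 mm above the bench, 65 mm across (x) and 45 mm ahead (y) of the carriage's centre line; axes like the rail's
- pointer_tail (a point): Middle of the rear (-y) face of the brass pointer's foot, which the nose meets; 21 mm above the bench; axes like the rail's. The nose touches it when both points have the same y along the track
- pointer: Loose brass pointer (about 50 g) lying in the groove ahead of the carriage, before the tight spot: foot 18 mm across, 40 mm along the track, 18 mm high, with a small upright fin, top 48 mm above the bench. Origin under its centre on the base plate, 12 mm above the bench; its tail is 20 mm to -y
- flange: Bystander: round aluminium flange, diameter 124 mm, 34 mm high, beyond the rail. Origin under its centre
- wrench: Bystander: steel wrench lying beyond the rail. Origin under its centre
- parallel: Bystander: bare steel bar 30 x 100 x 30 mm near the rail's -y end. Origin under its centre

How it is judged:
On the way:
1. the carriage is at a standstill against the tight spot with the pointer at its nose, and the grip is pressed forward at least 4 mm, for 0.3 s (value of joint grip above 0.004 m and linear speed of carriage below 0.004 m/s and y of pointer_tail in the frame of carriage_nose between -0.004 and 0.006 m), for 0.3 s.
At the end, for the whole second after the job is handed in: carriage at rest and let go with its nose 18 to 45 mm back from the pointer's tail, the pointer upright and at rest in its groove at the tight spot (y of pointer_tail in the frame of carriage_nose between 0.018 and 0.045 m and x of pointer_tail in the frame of carriage_nose between -0.006 and 0.006 m and angle between pointer's own z axis and vertical below 0.15 rad and linear speed of each of carriage, pointer below 0.004 m/s); the robot touches nothing.
It fails at once if the grip is pressed over 10.5 mm (21 N), almost to its stop (value of joint grip above 0.0105 m).
It fails at once if the gripper touches the pointer (contact force between the fingers and pointer above 0.5 N).
It fails at once if the flange is shifted by more than 15 mm (distance of flange from where it was at the start of the episode above 0.015 m).
It fails at once if the wrench is shifted by more than 15 mm (distance of wrench from where it was at the start of the episode above 0.015 m).
It fails at once if the parallel is shifted by more than 15 mm (distance of parallel from where it was at the start of the episode above 0.015 m).
It also fails if it takes over 43 s, if anything falls off the work surface, if the arm or the gripper's body presses on something with over 40 N, if the wrist force passes 120 N, or if a joint passes its speed limit or range.

## Working session

There is one attempt and no reset: what is moved stays moved. The work goes in short steps, Python scripts to look and compute and a tool call to move; the robot and the scene stay as the last step left them, time stands still between calls to the robot, and variables do not carry over. Pictures are saved under pics/ and viewed, about 8 in all and at most 12, crops included, and the job is handed in when it is done.

Besides the shell and the picture viewer there is one more tool, called as name(argument=value, ...) on one line, values as JSON. servo_tool: Moves the arm, as the interface text tells. Its arguments: {"type":"object","properties":{"commands":{"type":"array"}},"required":["commands"]}

```bash
mkdir -p pics; python3 - <<'E'
from rig import manip
import cv2,numpy as np
s=manip.read_state();print({k:np.round(v,3) for k,v in s.items()})
for n in("scene","side"):
    im=manip.read_camera(n);cv2.imwrite(f"pics/{n}0.png",im[:,:,::-1]);c=manip.camera_info(n);print(n,c)
E
```

```text
{'clock': np.float64(0.0), 'joint_positions': array([-1.229,  0.312,  0.014,  1.513, -0.004,  1.319, -0.027]), 'joint_vel': array([ 0.   ,  0.   ,  0.   , -0.001,  0.   ,  0.   , -0.   ]), 'tau': array([ 0.0000e+00, -3.7991e+01,  1.4600e-01, -2.3059e+01,  1.2000e-02,
        1.4000e-02,  0.0000e+00]), 'eef_pos': array([0.206, 0.509, 0.23 ]), 'ee_rot': array([ 0.299,  1.55 , -0.303]), 'contact_force': array([ 1.084, -0.17 ,  0.447]), 'ft_torque': array([0.021, 0.008, 0.028]), 'gripper_width': np.float64(0.996)}
scene {'intrinsics': array([[372.32120794,   0.        , 251.16871556],
       [  0.        , 372.32120794, 189.08587876],
       [  0.        ,   0.        ,   1.        ]]), 'R': array([[-0.31507339,  0.94901565,  0.00990207],
       [ 0.66774995,  0.22908312, -0.70825909],
       [-0.67441736, -0.21654148, -0.70588315]]), 't': array([ 0.27786831, -0.34836006,  1.29620471])}
side {'intrinsics': array([[374.92840708,   0.        , 253.20380254],
       [  0.        , 374.92840708, 187.2933241 ],
       [  0.        ,   0.        ,   1.        ]]), 'R': array([[ 0.99685442, -0.07892953, -0.00716864],
       [-0.05326021, -0.60017366, -0.79809456],
       [ 0.0586908 ,  0.7959659 , -0.60248957]]), 't': array([-0.66170516,  0.0522387 ,  0.96571741])}
```

View pics/scene0.png

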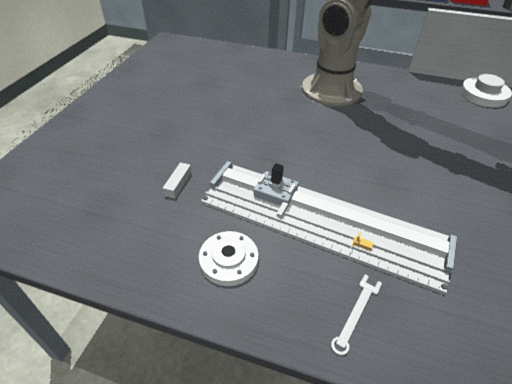

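View pics/side0.png

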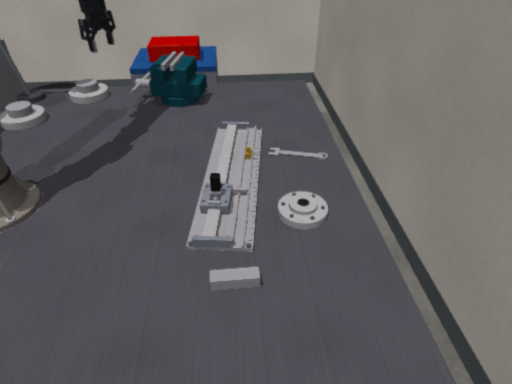

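The scene picture shows the grip at about (277,174), the brass pointer at about (362,242), and rail corners near (203,200), (445,290), (455,238) and (228,166). The side view shows the grip at (215,182) and the pointer at (249,153). I'll enlarge both.

```bash
python3 - <<'E'
import cv2,numpy as np
a=cv2.imread("pics/scene0.png")[155:300,195:465];b=cv2.imread("pics/side0.png")[115:255,185:275]
cv2.imwrite("pics/c1.png",cv2.resize(a,None,fx=2.95,fy=2.95,interpolation=3))
cv2.imwrite("pics/c2.png",cv2.resize(b,None,fx=4.2,fy=4.2,interpolation=3))
E
```

```text
(no output)
```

View pics/c1.png

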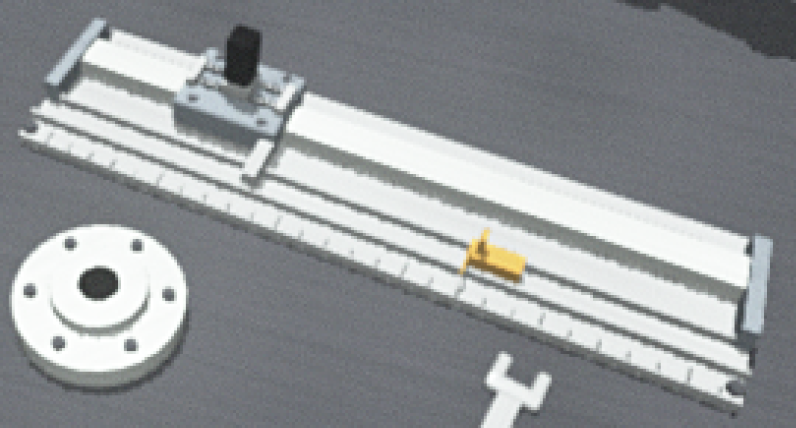

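View pics/c2.png

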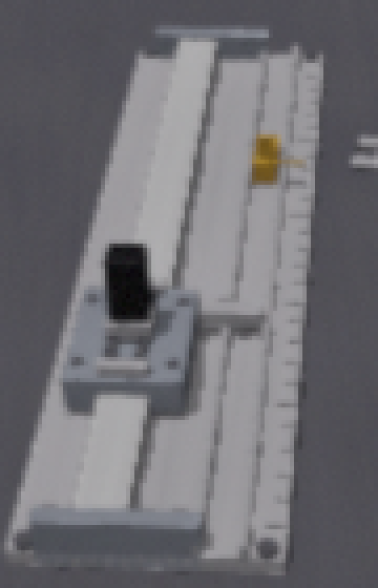

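Crop 1: grip top centre (245,34), outer base corners (23,130) and (745,400), pointer foot with its tail near (468,262). Crop 2: grip top (126,250), outer corners (286,560) and (323,60), pointer tail (265,180).

```bash
cat >h.py <<'E'
from rig import manip
import numpy as np,cv2
def P(n):
    c=manip.camera_info(n);return c["intrinsics"]@np.c_[c["R"],c["t"]]
def tri(a,b,na="scene",nb="side"):
    X=cv2.triangulatePoints(P(na),P(nb),np.array(a,float),np.array(b,float))[:,0];return X[:3]/X[3]
def onz(n,p,z):
    M=P(n);A=np.c_[M[:,:2],-np.array([*p,1.])];return np.linalg.solve(A,-(M[:,2]*z+M[:,3]))[:2]
def c1(u,v):return (195+(u+.5)/2.95-.5,155+(v+.5)/2.95-.5)
def c2(u,v):return (185+(u+.5)/4.2-.5,115+(v+.5)/4.2-.5)
E
python3 - <<'E'
from h import *
np.set_printoptions(precision=4,suppress=True)
for n,a,b,z in [("griptop",(246,33),(126,249),.1),("gripbot",(238,82),(127,318),.056),("base-",(23,130),(286,560),.012),("base+",(745,400),(323,60),.012),("ptail",(469,262),(265,181),.021),("pfintop",(483,236),(266,140),.048),
 ("endblk-: outer top",(103,22),(33,515),.034),("endblk+ ",(770,240),(157,30),.034)]:
    print(n,tri(c1(*a),c2(*b)),onz("scene",c1(*a),z),onz("side",c2(*b),z))
E
```

```text
griptop [ 0.5665 -0.0422  0.1015] [ 0.5623 -0.0421] [ 0.5677 -0.0425]
gripbot [ 0.5656 -0.0441  0.0505] [ 0.5725 -0.0431] [ 0.5653 -0.0501]
base- [ 0.6434 -0.2061  0.0115] [ 0.6396 -0.2047] [ 0.6462 -0.2098]
base+ [0.7165 0.3472 0.0102] [0.7123 0.3495] [0.7188 0.3364]
ptail [0.6593 0.1595 0.0135] [0.6642 0.1592] [0.6592 0.1463]
pfintop [0.6603 0.1626 0.046 ] [0.66   0.1631] [0.6611 0.1569]
endblk-: outer top [ 0.5134 -0.1826  0.0307] [ 0.5153 -0.1809] [ 0.5149 -0.1873]
endblk+  [0.5857 0.3628 0.0332] [0.584  0.3636] [0.5868 0.3581]
```

```bash
cat >>h.py <<'E'
from scipy.spatial.transform import Rotation as Ro
ry=np.array([.131,.9914,0]);rx=np.array([.9914,-.131,0])
def plan(t):
    s=manip.read_state();R=Ro.from_rotvec(s["ee_rot"]).as_matrix()
    best=None
    for sg in(1,-1):
        T=np.c_[[0,0,-1],sg*ry,np.cross([0,0,-1],sg*ry)]
        r=Ro.from_matrix(R.T@T).as_rotvec()
        if best is None or np.linalg.norm(r)<np.linalg.norm(best):best=r;S=sg
    f=np.array(s["contact_force"]);d=R.T@(np.array(t)-s["eef_pos"])
    print("t",round(s["clock"],2),"pos",np.round(s["eef_pos"],4),"shift units tool",np.round(d/.05,2),"turn units",np.round(np.degrees(best)/6,2),"sg",S)
    print("R",np.round(R,3).tolist(),"F rail y,x,z",np.round([f@ry,f@rx,f[2]],2),"q7",round(s["joint_positions"][6],2))
E
python3 -c "
from h import *
plan([.566,-.043,.18])"
```

```text
t 0.1 pos [0.2057 0.5094 0.2303] shift units tool [ 1.02 -7.54 10.82] turn units [-2.41 -0.    0.02] sg 1
R [[-0.001, 0.374, 0.927], [-0.002, 0.927, -0.374], [-1.0, -0.002, 0.0]] F rail y,x,z [-0.15 -0.82 -0.26] q7 -0.03
```

servo_tool(commands=[[[0,-0.6,0.8,-0.8,0,0,85],[0,-0.6,0.8,-0.8,0,0,85],[0,-0.6,0.8,-0.8,0,0,85],[0,-0.7,0.8,0,0,0,85],[0,-0.7,0.8,0,0,0,85],[0,-0.7,0.8,0,0,0,85],[0,-0.7,0.8,0,0,0,85],[0,-0.7,0.8,0,0,0,85]]])

```text
clock: 0.9
eef_pos: [0.4565, 0.2068, 0.2249]
ee_rot: [0.075, 1.579, -0.08]
contact_force: [0.7, -0.5, -0.6]
gripper_width: 0.993
```

```bash
python3 -c "
from h import *
plan([.566,-.043,.18])"
```

```text
t 0.9 pos [0.4565 0.2068 0.2249] shift units tool [ 0.89 -4.75  2.68] turn units [ 0.31 -0.09  0.03] sg 1
R [[-0.009, 0.098, 0.995], [-0.002, 0.995, -0.098], [-1.0, -0.003, -0.009]] F rail y,x,z [-0.41  0.76 -0.64] q7 1.07
```

servo_tool(commands=[[[0,-0.8,0.45,0.3,-0.09,0,85],[0,-0.8,0.45,0,0,0,85],[0,-0.8,0.45,0,0,0,85],[0,-0.8,0.45,0,0,0,85],[0,-0.8,0.45,0,0,0,85],[0,-0.6,0.4,0,0,0,85],[0,-0.2,0.1,0,0,0,85],[0,0,0,0,0,0,85]]])

```text
clock: 1.7
eef_pos: [0.5656, -0.069, 0.2217]
ee_rot: [0.106, 1.572, -0.122]
contact_force: [0.3, 0.6, 0.3]
gripper_width: 0.996
```

```bash
python3 -c "
from h import *
plan([.566,-.043,.18])
im=manip.read_camera('wrist');cv2.imwrite('pics/w1.png',im[:,:,::-1]);print(manip.camera_info('wrist'))
M=P('wrist')
for z in(.1,.056):
  p=M@[.566,-.043,z,1];print(p[:2]/p[2])"
```

```text
t 1.7 pos [ 0.5656 -0.069   0.2217] shift units tool [ 0.83  0.53 -0.06] turn units [-0.13 -0.03  0.1 ] sg 1
R [[-0.005, 0.145, 0.989], [-0.01, 0.989, -0.145], [-1.0, -0.011, -0.003]] F rail y,x,z [0.64 0.19 0.25] q7 1.64
{'intrinsics': array([[267.08428807,   0.        , 251.51998101],
       [  0.        , 267.08428807, 194.24646176],
       [  0.        ,   0.        ,   1.        ]]), 'R': array([[ 0.14319589,  0.98964019, -0.01035524],
       [ 0.94581178, -0.1337581 ,  0.29588653],
       [ 0.29143611, -0.05216385, -0.95516696]]), 't': array([-0.010981  , -0.57883817,  0.20270398])}
[277.29346172 186.29529804]
[274.25469045 176.36198078]
```

View pics/w1.png

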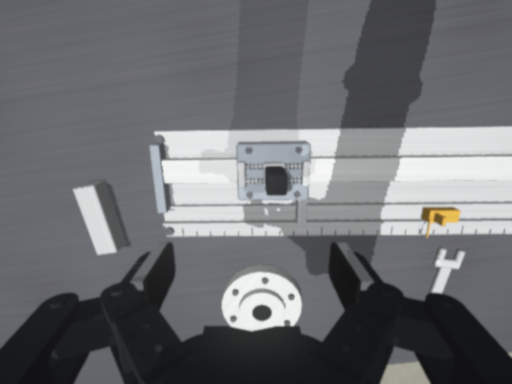

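The wrist view shows the grip top at about (277,182) between the open fingers' plane. The predicted position was (277,186), so they agree within about 3 mm. The rail is parallel to the jaw axis, and the pointer is at (441,216).

servo_tool(commands=[[[0.3,0.4,-0.05,-0.13,0,0.1,85],[0.4,0.15,0,0,0,0,85],[0.2,0,0,0,0,0,85],[0,0,0,0,0,0,85]]])

```text
clock: 2.15
eef_pos: [0.565, -0.0302, 0.1751]
ee_rot: [0.099, 1.574, -0.087]
contact_force: [0.4, -0.1, -0.1]
gripper_width: 0.992
```

```bash
python3 -c "
from h import *
plan([.566,-.043,.061])"
```

```text
t 2.15 pos [ 0.565  -0.0302  0.1751] shift units tool [ 2.28 -0.27  0.06] turn units [ 0.12 -0.05 -0.07] sg 1
R [[-0.005, 0.118, 0.993], [0.008, 0.993, -0.118], [-1.0, 0.007, -0.006]] F rail y,x,z [-0.03  0.45 -0.09] q7 1.62
```

servo_tool(commands=[[[0.3,-0.2,0.05,0.1,0,-0.05,85],[0.4,0,0,0,0,0,85],[0.4,0,0,0,0,0,85],[0.3,0,0,0,0,0,85],[0.1,0,0,0,0,0,85],[0,0,0,0,0,0,85]]])

```text
clock: 2.75
eef_pos: [0.5685, -0.0354, 0.1029]
ee_rot: [0.099, 1.567, -0.091]
contact_force: [-0.6, 0.2, 0.5]
gripper_width: 1.0
```

```bash
python3 -c "
from h import *
plan([.566,-.043,.061])"
```

```text
t 2.75 pos [ 0.5685 -0.0354  0.1029] shift units tool [ 0.84 -0.16 -0.03] turn units [ 0.1   0.01 -0.05] sg 1
R [[0.002, 0.121, 0.993], [0.005, 0.993, -0.121], [-1.0, 0.005, 0.001]] F rail y,x,z [ 0.16 -0.61  0.55] q7 1.65
```

servo_tool(commands=[[[0.25,-0.15,-0.05,0.1,0,-0.05,85],[0.3,0,0,0,0,0,85],[0.2,0,0,0,0,0,85],[0.05,0,0,0,0,0,85],[0,0,0,0,0,0,85]]])

```text
clock: 3.25
eef_pos: [0.5672, -0.0443, 0.0641]
ee_rot: [0.103, 1.56, -0.105]
contact_force: [-0.9, 0.1, 0.8]
gripper_width: 0.994
```

```bash
python3 -c "
from h import *
plan([.566,-.043,.061])"
```

```text
t 3.25 pos [ 0.5672 -0.0443  0.0641] shift units tool [ 0.06  0.02 -0.03] turn units [-0.01  0.08  0.01] sg 1
R [[0.008, 0.132, 0.991], [-0.002, 0.991, -0.132], [-1.0, -0.001, 0.008]] F rail y,x,z [-0.03 -0.86  0.81] q7 1.66
```

servo_tool(commands=[[[0.03,0,-0.03,0,0.05,0,60],[0,0,0,0,0,0,35],[0,0,0,0,0,0,15],[0,0,0,0,0,0,10],[0,0,0,0,0,0,10],[0,0,0,0,0,0,10],[0,0,0,0,0,0,10]]])

```text
clock: 3.95
eef_pos: [0.567, -0.0455, 0.0651]
ee_rot: [0.104, 1.562, -0.106]
contact_force: [-0.9, -1.0, 0.8]
gripper_width: 0.246
```

```bash
python3 -c "
from h import *
plan([.566,-.043,.061]);print(manip.read_state()['gripper_width']*85.4)
im=manip.read_camera('scene');cv2.imwrite('pics/s2.png',cv2.resize(im[120:270,190:390,::-1],None,fx=3,fy=3))"
```

```text
t 3.95 pos [ 0.567  -0.0455  0.0651] shift units tool [ 0.08  0.05 -0.03] turn units [-0.03  0.06  0.01] sg 1
R [[0.006, 0.134, 0.991], [-0.002, 0.991, -0.134], [-1.0, -0.001, 0.006]] F rail y,x,z [-1.08 -0.78  0.77] q7 1.66
21.03427428282409
```

View pics/s2.png

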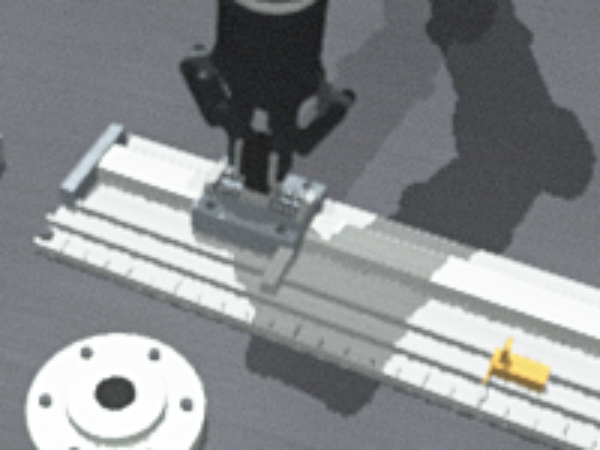

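The crop shows the fingers at about (262,160) pinching the grip along the track, opening 21 mm. The pointer is untouched at (520,368). I'll slide now.

servo_tool(commands=[[[0.02,0.06,0,0,0.05,0,10],[0,0.08,0,0,0,0,10],[0,0.08,0,0,0,0,10],[0,0.08,0,0,0,0,10],[0,0.08,0,0,0,0,10],[0,0.08,0,0,0,0,10],[0,0.08,0,0,0,0,10],[0,0.08,0,0,0,0,10]]])

```text
clock: 4.8
eef_pos: [0.5713, -0.0178, 0.0654]
ee_rot: [0.102, 1.567, -0.113]
contact_force: [-2.4, -3.8, 4.5]
gripper_width: 0.242
```

```bash
cat >>h.py <<'E'
def st():
    s=manip.read_state();p=s["eef_pos"]-np.array([.5667,-.0433,.063]);print("along %.1f across %.1f mm"%(1e3*p@ry,1e3*p@rx));plan([.5667,-.0433,.063])
E
python3 -c "
from h import *
st()"
```

```text
along 25.9 across 1.2 mm
t 4.8 pos [ 0.5713 -0.0178  0.0654] shift units tool [ 0.05 -0.52 -0.02] turn units [-0.05  0.01  0.07] sg 1
R [[0.001, 0.137, 0.991], [-0.007, 0.991, -0.137], [-1.0, -0.007, 0.002]] F rail y,x,z [-4.08 -1.85  4.54] q7 1.6
```

servo_tool(commands=[[[-0.02,0.1,-0.02,0,0,0.05,10],[0,0.1,0,0,0,0,10],[0,0.1,0,0,0,0,10],[0,0.1,0,0,0,0,10],[0,0.1,0,0,0,0,10],[0,0.1,0,0,0,0,10],[0,0.1,0,0,0,0,10],[0,0.1,0,0,0,0,10]]])

```text
clock: 5.6
eef_pos: [0.5766, 0.0252, 0.0674]
ee_rot: [0.105, 1.565, -0.109]
contact_force: [-2.4, -4.5, 6.2]
gripper_width: 0.247
```

```bash
python3 -c "
from h import *
st()"
```

```text
along 69.2 across 0.9 mm
t 5.6 pos [0.5766 0.0252 0.0674] shift units tool [ 0.09 -1.38 -0.01] turn units [-0.05  0.03  0.02] sg 1
R [[0.003, 0.136, 0.991], [-0.002, 0.991, -0.136], [-1.0, -0.002, 0.003]] F rail y,x,z [-4.76 -1.82  6.15] q7 1.53
```

servo_tool(commands=[[[0,0.1,0,-0.03,0,0,10],[0,0.1,0,0,0,0,10],[0,0.1,0,0,0,0,10],[0,0.1,0,0,0,0,10],[0,0.1,0,0,0,0,10],[0,0.1,0,0,0,0,10],[0,0.1,0,0,0,0,10],[0,0.1,0,0,0,0,10]]])

```text
clock: 6.4
eef_pos: [0.5822, 0.0684, 0.0697]
ee_rot: [0.103, 1.566, -0.107]
contact_force: [-0.9, -3.8, 5.4]
gripper_width: 0.245
```

```bash
python3 -c "
from h import *
st()"
```

```text
along 112.8 across 0.8 mm
t 6.4 pos [0.5822 0.0684 0.0697] shift units tool [ 0.14 -2.25 -0.01] turn units [-0.02  0.03  0.02] sg 1
R [[0.002, 0.133, 0.991], [-0.003, 0.991, -0.133], [-1.0, -0.002, 0.003]] F rail y,x,z [-3.88 -0.43  5.37] q7 1.46
```

servo_tool(commands=[[[0.02,0.09,0,0,0,0,10],[0.02,0.09,0,0,0,0,10],[0.02,0.09,0,0,0,0,10],[0.02,0.09,0,0,0,0,10],[0.02,0.09,0,0,0,0,10],[0.02,0.09,0,0,0,0,10],[0.02,0.08,0,0,0,0,10],[0.02,0.06,0,0,0,0,10]]])

```text
clock: 7.2
eef_pos: [0.5875, 0.1076, 0.0707]
ee_rot: [0.103, 1.564, -0.102]
contact_force: [-2.4, -2.8, 8.8]
gripper_width: 0.246
```

```bash
python3 -c "
from h import *
st()
im=manip.read_camera('scene');cv2.imwrite('pics/s3.png',cv2.resize(im[140:290,250:450,::-1],None,fx=3,fy=3))"
```

```text
along 152.3 across 0.9 mm
t 7.2 pos [0.5875 0.1076 0.0707] shift units tool [ 0.15 -3.05 -0.02] turn units [ 0.    0.04 -0.01] sg 1
R [[0.004, 0.131, 0.991], [0.001, 0.991, -0.131], [-1.0, 0.001, 0.004]] F rail y,x,z [-3.06 -1.99  8.77] q7 1.4
```

View pics/s3.png

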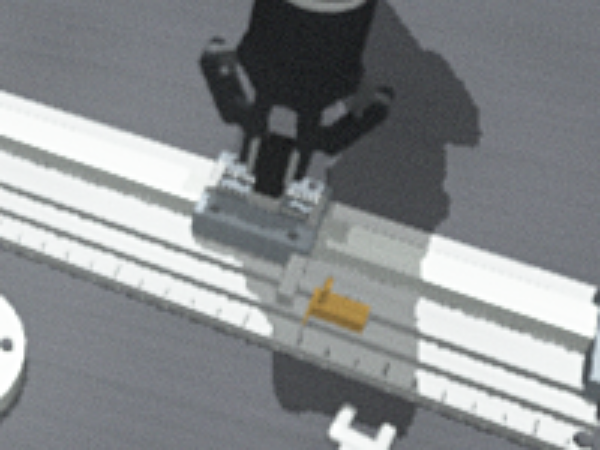

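The crop shows the nose at about (292,280), just behind the pointer's foot at (315,300), about 8–12 mm short of contact. The pointer is upright, and I'll go on more slowly.

servo_tool(commands=[[[0.04,0.05,0,0,0,0,10],[0.04,0.05,0,0,0,0,10],[0.04,0.05,0,0,0,0,10],[0.04,0.05,0,0,0,0,10],[0.04,0.05,0,0,0,0,10],[0.04,0.04,0,0,0,0,10]]])

```text
clock: 7.85
eef_pos: [0.5902, 0.1275, 0.0711]
ee_rot: [0.106, 1.562, -0.095]
contact_force: [-4.1, -2.8, 14.5]
gripper_width: 0.242
```

```bash
python3 -c "
from h import *
st()"
```

```text
along 172.4 across 0.9 mm
t 7.85 pos [0.5902 0.1275 0.0711] shift units tool [ 0.14 -3.45 -0.03] turn units [ 0.03  0.06 -0.07] sg 1
R [[0.007, 0.128, 0.992], [0.006, 0.992, -0.128], [-1.0, 0.007, 0.006]] F rail y,x,z [-3.31 -3.68 14.49] q7 1.37
```

servo_tool(commands=[[[0,0.03,0,0,0.05,-0.05,10],[0.01,0.03,0,0,0,0,10],[0.01,0.03,0,0,0,0,10],[0.01,0.02,0,0,0,0,10]]])

```text
clock: 8.25
eef_pos: [0.591, 0.1338, 0.0715]
ee_rot: [0.101, 1.567, -0.1]
contact_force: [-1.8, -3.0, 8.1]
gripper_width: 0.247
```

servo_tool(commands=[[[0.01,0.02,0,0,0,0,10],[0.01,0.02,0,0,0,0,10]]])

```text
clock: 8.45
eef_pos: [0.5913, 0.1363, 0.0716]
ee_rot: [0.101, 1.567, -0.1]
contact_force: [-2.4, -2.7, 6.7]
gripper_width: 0.243
```

servo_tool(commands=[[[0.01,0.03,0,0,0,0,10],[0.01,0.03,0,0,0,0,10],[0.01,0.03,0,0,0,0,10],[0.01,0.03,0,0,0,0,10]]])

```text
clock: 8.85
eef_pos: [0.5921, 0.1429, 0.0717]
ee_rot: [0.101, 1.567, -0.101]
contact_force: [-1.5, -3.5, 7.2]
gripper_width: 0.243
```

servo_tool(commands=[[[0.01,0.03,0,0,0,0,10],[0.01,0.03,0,0,0,0,10],[0.01,0.03,0,0,0,0,10],[0.01,0.03,0,0,0,0,10]]])

```text
clock: 9.25
eef_pos: [0.593, 0.1496, 0.0718]
ee_rot: [0.101, 1.567, -0.102]
contact_force: [-1.2, -3.9, 7.0]
gripper_width: 0.245
```

servo_tool(commands=[[[0.01,0.03,0,0,0,0,10],[0.01,0.03,0,0,0,0,10],[0.01,0.03,0,0,0,0,10],[0.01,0.03,0,0,0,0,10]]])

```text
clock: 9.65
eef_pos: [0.5938, 0.1563, 0.0719]
ee_rot: [0.1, 1.566, -0.102]
contact_force: [-2.2, -2.9, 7.3]
gripper_width: 0.243
```

servo_tool(commands=[[[0.01,0.03,0,0,0,0,10],[0.01,0.03,0,0,0,0,10],[0.01,0.03,0,0,0,0,10],[0.01,0.03,0,0,0,0,10]]])

```text
clock: 10.05
eef_pos: [0.5947, 0.1629, 0.072]
ee_rot: [0.1, 1.566, -0.103]
contact_force: [-1.1, -2.8, 7.4]
gripper_width: 0.246
```

servo_tool(commands=[[[0.01,0.03,0,0,0,0,10],[0.01,0.03,0,0,0,0,10],[0.01,0.03,0,0,0,0,10],[0.01,0.03,0,0,0,0,10]]])

```text
clock: 10.45
eef_pos: [0.5955, 0.1695, 0.072]
ee_rot: [0.099, 1.566, -0.104]
contact_force: [-2.0, -3.4, 6.8]
gripper_width: 0.248
```

servo_tool(commands=[[[0.01,0.03,0,0,0,0,10],[0.01,0.03,0,0,0,0,10],[0.01,0.03,0,0,0,0,10],[0.01,0.03,0,0,0,0,10]]])

```text
clock: 10.85
eef_pos: [0.5962, 0.1753, 0.072]
ee_rot: [0.097, 1.566, -0.106]
contact_force: [-2.5, -4.2, 7.0]
gripper_width: 0.243
```

The step was slightly short, so this may be the start of binding. I'll take a smaller one.

servo_tool(commands=[[[0.01,0.03,0,0,0,0,10],[0.01,0.03,0,0,0,0,10]]])

```text
clock: 11.05
eef_pos: [0.5964, 0.1757, 0.0721]
ee_rot: [0.094, 1.567, -0.111]
contact_force: [-2.9, -5.3, 7.4]
gripper_width: 0.248
```

It's bound: the tool moved only 0.4 mm of 3 commanded and the force is rising. The arm is compliant, so I'll press harder in small increments.

servo_tool(commands=[[[0.01,0.05,0,0,0,0,10],[0.01,0.06,0,0,0,0,10]]])

```text
clock: 11.25
eef_pos: [0.5966, 0.1769, 0.072]
ee_rot: [0.091, 1.568, -0.118]
contact_force: [-3.1, -7.0, 8.8]
gripper_width: 0.249
```

```bash
python3 -c "
from h import *
st()"
```

```text
along 222.2 across 0.8 mm
t 11.25 pos [0.5966 0.1769 0.072 ] shift units tool [ 0.26 -4.44 -0.01] turn units [-0.01  0.01  0.16] sg 1
R [[-0.001, 0.132, 0.991], [-0.017, 0.991, -0.132], [-1.0, -0.017, 0.001]] F rail y,x,z [-7.34 -2.13  8.78] q7 1.27
```

servo_tool(commands=[[[0.01,0.08,0,0,0,0.1,10],[0.01,0.09,0,0,0,0.1,10]]])

```text
clock: 11.45
eef_pos: [0.5968, 0.1777, 0.072]
ee_rot: [0.1, 1.57, -0.112]
contact_force: [-3.2, -9.3, 10.5]
gripper_width: 0.242
```

```bash
python3 -c "
from h import *
st()"
```

```text
along 223.0 across 0.9 mm
t 11.45 pos [0.5968 0.1777 0.072 ] shift units tool [ 0.22 -4.46 -0.  ] turn units [-0.04 -0.01  0.08] sg 1
R [[-0.002, 0.135, 0.991], [-0.008, 0.991, -0.135], [-1.0, -0.008, -0.001]] F rail y,x,z [-9.59 -1.91 10.49] q7 1.27
```

servo_tool(commands=[[[0.01,0.11,0,0,0,0.1,10],[0.01,0.11,0,0,0,0.1,10]]])

```text
clock: 11.65
eef_pos: [0.5971, 0.1781, 0.0719]
ee_rot: [0.107, 1.572, -0.111]
contact_force: [-3.7, -9.7, 10.6]
gripper_width: 0.242
```

```bash
python3 -c "
from h import *
st()"
```

```text
along 223.5 across 1.1 mm
t 11.65 pos [0.5971 0.1781 0.0719] shift units tool [ 0.19 -4.47  0.01] turn units [-0.07 -0.04  0.03] sg 1
R [[-0.004, 0.139, 0.99], [-0.002, 0.99, -0.139], [-1.0, -0.003, -0.004]] F rail y,x,z [-10.1   -2.42  10.61] q7 1.28
```

servo_tool(commands=[[[0.01,0.14,0,0,0,0.05,10],[0.01,0.15,0,0,0,0.05,10]]])

```text
clock: 11.85
eef_pos: [0.5975, 0.1797, 0.0718]
ee_rot: [0.105, 1.576, -0.122]
contact_force: [-5.1, -11.4, 11.0]
gripper_width: 0.248
```

```bash
python3 -c "
from h import *
st()"
```

```text
along 225.1 across 1.4 mm
t 11.85 pos [0.5975 0.1797 0.0718] shift units tool [ 0.23 -4.5   0.03] turn units [-0.12 -0.07  0.11] sg 1
R [[-0.009, 0.144, 0.99], [-0.01, 0.99, -0.144], [-1.0, -0.011, -0.008]] F rail y,x,z [-11.95  -3.58  11.03] q7 1.26
```

About 12 N, so the spring has given about 6 mm. I'll hold this.

servo_tool(commands=[[[0.01,0.13,0,-0.05,0,0.05,10],[0.01,0.13,0,-0.05,0,0.05,10],[0.01,0.13,0,0,0,0,10]]])

```text
clock: 12.15
eef_pos: [0.5978, 0.18, 0.0717]
ee_rot: [0.09, 1.583, -0.133]
contact_force: [-4.6, -10.4, 10.5]
gripper_width: 0.246
```

```bash
python3 -c "
from h import *
st()
im=manip.read_camera('scene');cv2.imwrite('pics/s4.png',cv2.resize(im[140:290,290:490,::-1],None,fx=3,fy=3))"
```

```text
along 225.5 across 1.6 mm
t 12.15 pos [0.5978 0.18   0.0717] shift units tool [ 0.3  -4.5   0.02] turn units [-0.1  -0.13  0.27] sg 1
R [[-0.018, 0.141, 0.99], [-0.026, 0.99, -0.142], [-0.999, -0.029, -0.014]] F rail y,x,z [-10.93  -3.19  10.47] q7 1.25
```

View pics/s4.png

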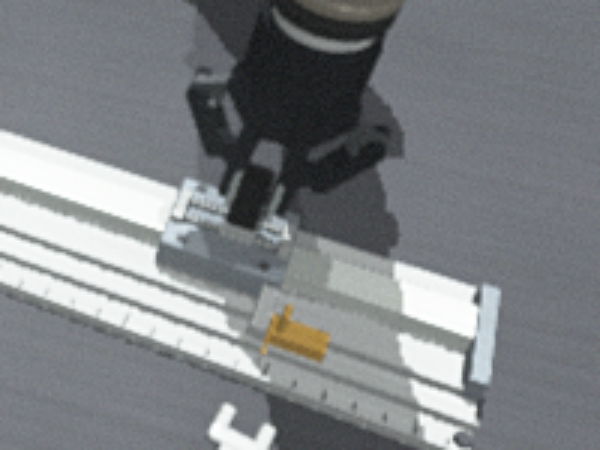

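The crop shows the grip at (250,195) shifted forward between its springs (long on the left, short on the right). The nose is against the pointer foot at (270,320), the pointer is upright, and the end block is well ahead. I'll hold a little longer.

servo_tool(commands=[[[0.01,0.14,0,0,0,0.1,10],[0.01,0.14,0,0,-0.05,0.1,10],[0.01,0.14,0,0,0,0.1,10],[0.01,0.14,0,0,0,0.1,10]]])

```text
clock: 12.6
eef_pos: [0.5981, 0.1808, 0.0717]
ee_rot: [0.098, 1.586, -0.14]
contact_force: [-5.0, -11.4, 11.4]
gripper_width: 0.246
```

```bash
python3 -c "
from h import *
st()"
```

```text
along 226.3 across 1.8 mm
t 12.6 pos [0.5981 0.1808 0.0717] shift units tool [ 0.3  -4.52  0.06] turn units [-0.19 -0.16  0.27] sg 1
R [[-0.021, 0.151, 0.988], [-0.025, 0.988, -0.151], [-0.999, -0.028, -0.017]] F rail y,x,z [-11.95  -3.42  11.36] q7 1.24
```

servo_tool(commands=[[[0,-0.04,0,-0.05,-0.05,0.1,10],[0,-0.06,0,-0.05,-0.05,0.1,10],[0,-0.08,0,-0.05,-0.05,0.05,10],[0,-0.08,0,0,0,0,10],[0,-0.08,0,0,0,0,10],[0,-0.08,0,0,0,0,10],[0,-0.08,0,0,0,0,10],[0,-0.06,0,0,0,0,10]]])

```text
clock: 13.4
eef_pos: [0.5947, 0.1641, 0.0719]
ee_rot: [0.109, 1.566, -0.089]
contact_force: [2.3, 2.0, 2.2]
gripper_width: 0.247
```

```bash
python3 -c "
from h import *
st()"
```

```text
along 209.2 across 0.6 mm
t 13.4 pos [0.5947 0.1641 0.0719] shift units tool [ 0.12 -4.19 -0.03] turn units [ 0.05  0.01 -0.13] sg 1
R [[0.003, 0.126, 0.992], [0.013, 0.992, -0.126], [-1.0, 0.013, 0.002]] F rail y,x,z [2.29 1.99 2.22] q7 1.32
```

Another 20 mm back is needed, to about 189.

servo_tool(commands=[[[0,-0.08,0,0,0,-0.05,10],[0,-0.08,0,0,0,-0.05,10],[0,-0.08,0,0,0,0,10],[0,-0.08,0,0,0,0,10],[0,-0.05,0,0,0,0,10],[0,0,0,0,0,0,10],[0,0,0,0,0,0,10]]])

```text
clock: 14.1
eef_pos: [0.5921, 0.1441, 0.0717]
ee_rot: [0.103, 1.567, -0.098]
contact_force: [0.8, 2.7, 1.6]
gripper_width: 0.246
```

```bash
python3 -c "
from h import *
st()"
```

```text
along 189.1 across 0.6 mm
t 14.1 pos [0.5921 0.1441 0.0717] shift units tool [ 0.16 -3.78 -0.03] turn units [ 0.03  0.01 -0.03] sg 1
R [[0.002, 0.128, 0.992], [0.003, 0.992, -0.128], [-1.0, 0.003, 0.001]] F rail y,x,z [2.8  0.45 1.65] q7 1.34
```

servo_tool(commands=[[[0,0,0,0,0,0,35],[0,0,0,0,0,0,50],[0,0,0,0,0,0,50],[0,0,0,0,0,0,50],[0,0,0,0,0,0,50]]])

```text
clock: 14.6
eef_pos: [0.5881, 0.1378, 0.0685]
ee_rot: [0.097, 1.577, -0.108]
contact_force: [1.0, 0.5, -0.3]
gripper_width: 0.584
```

servo_tool(commands=[[[-0.15,0,0,0,0,0,50],[-0.3,0,0,0,0,0,50],[-0.4,0,0,0,0,0,50],[-0.5,0,0,0,0,0,50],[-0.5,0,0,0,0,0,50],[-0.5,0,0,0,0,0,50],[-0.3,0,0,0,0,0,50],[0,0,0,0,0,0,50]]])

```text
clock: 15.4
eef_pos: [0.5889, 0.1376, 0.2089]
ee_rot: [0.096, 1.577, -0.11]
contact_force: [0.7, -0.4, -0.5]
gripper_width: 0.586
```

```bash
python3 -c "
from h import *
st()
im=manip.read_camera('scene');cv2.imwrite('pics/s5.png',cv2.resize(im[140:290,290:490,::-1],None,fx=4,fy=4,interpolation=3))
print(manip.read_state()['gripper_width'])"
```

```text
along 182.2 across -1.7 mm
t 15.4 pos [0.5889 0.1376 0.2089] shift units tool [ 2.95 -3.62  0.06] turn units [ 0.01 -0.08  0.09] sg 1
R [[-0.009, 0.13, 0.991], [-0.008, 0.991, -0.13], [-1.0, -0.01, -0.008]] F rail y,x,z [-0.32  0.8  -0.51] q7 1.3
0.5880112228405238
```

View pics/s5.png

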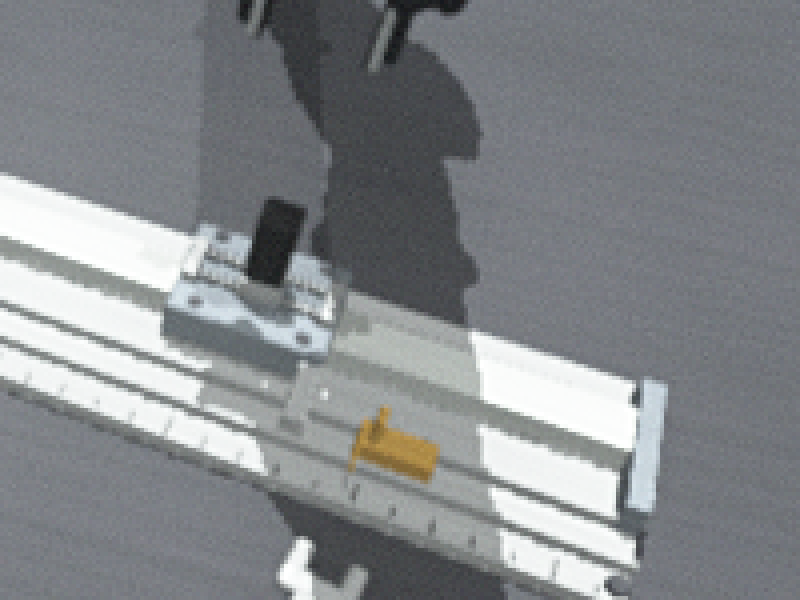

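The crop shows the carriage released with its grip centred, the nose front at about (306,410), and the pointer upright in its groove with its tail at about (358,442). The wrench has not moved. I'll check the gap numerically.

```bash
python3 -c "
from h import *
c=lambda u,v:(290+(u+.5)/4-.5,140+(v+.5)/4-.5)
a=onz('scene',c(306,412),.027);b=onz('scene',c(358,443),.021);g=onz('scene',c(277,240),.08)
d=(b-a);print('gap',d@ry[:2],'dx',d@rx[:2],a,b,'grip->tail minus 45mm',(b-g)@ry[:2]-.045)
e=onz('scene',c(437,474),.021);print('foot length check',(e-b)@ry[:2])"
```

```text
gap 0.029735315722212476 dx 0.0028843983901448386 [0.65821568 0.18360173] [0.66497036 0.21270245] grip->tail minus 45mm 0.028014285731980143
foot length check 0.04119414192899366
```

The gap is about 28–30 mm, which is within 18–45 mm. The robot is clear of everything, so I'm handing in.

```bash
python3 -c "
from h import *
print(manip.hand_in())"
```

```text
the job is handed in; nothing more can be done
None
```

The job is done and handed in at about 15.5 s of the 43 s; the hand-in reports no verdict.

- **Slide and bind:** I pinched the black grip along the track and slid the carriage about 220 mm, to roughly +125 mm in the rail's frame. There it stopped dead with the pointer at its nose.
- **Press:** I pressed with 10–12 N for about 0.9 s. That is 5–6 mm of spring by force, as the joint itself can't be read. The highest force I read was 12 N, against the 21 N limit.
- **Back off:** I moved the carriage back, opened the fingers and raised the hand clear.

**Last checks:**
- The nose-to-tail gap measured 28–30 mm in the final picture, from two estimates about 2 mm apart.
- The pointer is upright in its groove, about 3 mm off the nose across the track. That figure comes from one view only, and the limit is 6 mm.
- The part of the wrench in that picture is where it was. The flange and the parallel are outside it, but the arm never went near them.

**Disagreed with plan:** the tool crept up about 7 mm on the grip during the slide, with an upward force of up to 14.5 N, and it tilted about 1.5° under load. On release it shifted about 7 mm along the track, without contact as far as the picture shows.

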